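# Set a culture dish for its picture and hold the camera mast up

### The arm

A 6-joint arm with a two-finger parallel gripper is mounted at the origin on the work surface. World frame = base frame: x ahead of the robot, y to its left, z up, the work surface at z = 0. Lengths are in m, angles in rad, forces in N, time in s.
With the tool pointing down it reaches from about 0.375 to 0.75 m from the base axis. Payload 9 kg.
Tool frame: the origin (TCP) lies midway between the tips of the shut fingers; the grasp point (between the pads) lies 19 mm behind it; z points along the fingers, y is the direction in which the jaws open and shut (so a half turn about z gives the same grasp; the last joint's range is limited). The gripper opens to 85 mm and grips with 20 to 120 N. Pads are 22 mm wide; open, the fingers measure 114 mm over their backs; the gripper's body (76 mm by 85 mm) begins 54 mm behind the grasp point. The pads swing forward as they close: fully open they stand 13 mm farther back than shut.
Start: joints at [0.94, 0.104, 0.097, 1.564, 0, 1.353], TCP at [0.241, 0.55, 0.231] pointing down, gripper open.
Joint ranges: [-2.99, 2.99], [-0.84, 1.86], [-1.1, 1.16], [-1.84, 2.11], [-1.51, 1.56], [-3.14, 3.14]. Speed limits (rad/s): [2.22, 2.22, 2.57, 3.14, 3.14, 3.14].

### API

Orientations are given as a rotation vector (axis times angle).
In Python, from plant import bot, viewer gives the robot as it stands.
- The arm moves only by the shell command python3 -m handwheel 'ROWS' [FORCE]. ROWS is JSON, a list of rows, each a list of 7 numbers: the shift along the tool's x, y, z in mm, then the turn, a rotation vector about the tool's x, y, z in rad, then the opening, from -1 (shut) to 1 (fully open), so that 0 is half open. In form: [[tx, ty, tz, ax, ay, az, hand], ...]. A call has 1 to 20 rows; each row shifts and turns the commanded pose from where the row before left it, along the tool's axes as they then stand; what a row does not reach is not made up. A row lasts 1/8 s, in which the tool goes at most 62.5 mm and 10.7 degrees, less where a joint would pass 70% of its speed; a pose out of reach is approached as far as the arm can. A call with a gripper value outside its range is refused whole. The fingers move at their own pace and stop on an object; FORCE is the grip in N (left out, the last holds). Time passes only in rows, so rows that do not move let the fingers close. It gives the time, the measured TCP pose, the force and the opening at its end, in the units of the state.
- bot.observe(): the state, without advancing time (a new reading comes with each control period).
- viewer.grab_frame(name): name is "scene" or "top"; returns the picture (384x512x3 uint8, red, green, blue); there is no depth.
- viewer.get_calibration(name): a dict with "K" (3x3 intrinsics, pixels), "R" (3x3) and "t" (3): a world point X has camera coordinates R X + t. Camera axes: x right, y down, z forward; pixel columns grow to the right and rows downward; lengths in m; the calibration is good to about 2 mm. A picture is of the moment at which its call begins. get_calibration takes no time and is no camera call.
- bot.job_done(): hands the job in, once; it reports no verdict.
The state is a dict: "t": time; "joint_pos": joint angles; "dq": joint speeds; "tau": joint torques, N m; "tool_pos": TCP position; "tool_rot": TCP orientation; "force": force on the tool from outside, world axes, zero at the start; "torque": the same for the moment, N m; "opening": opening from 0.0 (shut) to 1.0 (fully open).
Only numpy, scipy, OpenCV 4.12 (cv2) and the standard library are available. Lean on these libraries where they do the work, as an engineer would, in place of code of your own. Each camera call takes 0.05 s, during which the arm holds its last target.

### The job

Centre the small culture dish on the ring of the stage plate, between the two stop bars, keeping it level, and let go of it. Then press in the release button on the grip of the camera mast, pull the mast up past its first stop to the second stop, fully out, and hold it there: it slides down if let go, so finish with the gripper still holding the camera up by its grip. Leave everything else on the bench where it is.

Things in the scene. Friction and masses are not known exactly. Their poses are not given: they have to be found in the camera images.
- dish_center (a point): The small white lidded culture dish, a disc 40 mm in diameter and 16 mm tall, about 30 g, lying flat on the bench, to be centred on the stage. This point is its centre, half-way up (8 mm above its underside); its z axis is up.
- stage (a point): Centre of the fixed stage plate's upper face (20 mm above the bench), in a printed dashed ring of 52 mm. Plate 110 x 110 mm, z up. Two dark stop bars, 8 mm tall, 60 mm long, run along this frame's x at y = 30 to 38 mm and -30 to -38 mm: 60 mm clear between them, so fingers straddling the dish fit along x, not along y. The mast's axis is 200 mm away along +y.
- station: Fixed grey base plate, 130 mm along its x, 340 mm along its y, 12 mm thick, that carries the stage plate (centre at y = -100 mm) and the camera mast (axis at y = +100 mm); origin at the centre of its underside, axes parallel to those of the stage. It may stand turned on the bench.
- grip_center (a point): Centre of the grip block on top of the telescopic mast: an upright grey block 30 x 30 mm, 48 mm tall (24 mm above and below), axes parallel to the stage's. Fully down it is 169 mm above the bench, fully out 269 mm. The camera (50 mm wide) hangs on an arm on the -y side, 38 to 95 mm from this point; the +x, -x, +y sides are free. Moving parts weigh about 0.5 kg.
- grip: The same grip block with the camera and button that it carries; origin at the block's centre, axes as for grip_center. It moves straight up and down only.
- button (a joint): Release button on the block's +x face: black cap 20 mm wide, 26 mm tall, at mid-height, 6 mm proud. 0 is out, 0.005 m fully in (1 mm proud); springs back, takes 4 N. Pinching the block along x, one finger on the cap, one on the face opposite (36 mm across, 31 when pressed), presses it. While it is out the mast is locked at the bottom; over 4 mm in, the mast slides freely.
- mast (a joint): How far the mast is drawn out (m): 0 fully down, locked; 0.050 first stop (catches only if the button is let out); 0.100 second stop, fully out against a hard end. The second stop has no catch: let go, the camera slides down by its weight to the first stop.
- large_dish: Large flat white dish, 80 mm diameter, 16 mm tall, a bystander; origin at the centre of its underside.
- jar: Small lidded jar, 42 mm diameter, 55 mm tall, a bystander; origin at the centre of its underside.
- tape: Roll of tape lying flat, 68 mm diameter, 20 mm tall, a bystander; origin at the centre of its underside.
- marker: Marker pen lying down, about 130 mm long and 12 mm thick, a bystander (origin underneath its middle).
- swab_box: Cardboard box 70 x 110 x 40 mm, a bystander; origin at the centre of its underside.
- cup: Open white cup, 64 mm wide at the rim, 60 mm tall, a bystander; origin at the centre of its underside.
- dish: The same small culture dish; origin at the centre of its underside.

How it is judged:
On the way, in this order (a step that is already met when the one before it is completed fails the run):
1. the dish stands centred on the stage, let go, the mast still down (horizontal distance between dish_center and stage below 0.007 m and z of dish_center in the frame of stage between 0.005 and 0.011 m and angle between dish_center's own z axis and vertical below 0.1 rad and contact force between the fingers and dish below 0.05 N and linear speed of dish below 0.02 m/s and value of joint mast below 0.01 m), for 0.2 s.
2. the release button is pressed in (value of joint button above 0.004 m and value of joint mast below 0.03 m), for 0.05 s.
3. the mast is drawn out to the second stop in the gripper (value of joint mast above 0.094 m and contact force between the fingers and grip above 2 N), for 0.2 s.
At the end, for the whole second after the job is handed in: The mast is drawn out at least 94 mm of its 100 mm and at rest, the fingers press on its grip with over 2 N, and the dish stands flat on the stage with its centre within 7 mm of the stage's centre (level within 0.1 rad) (all of step 3 and velocity of joint mast between -0.02 and 0.02 m/s and horizontal distance between dish_center and stage below 0.007 m and z of dish_center in the frame of stage between 0.005 and 0.011 m and angle between dish_center's own z axis and vertical below 0.1 rad); the arm keeps its last pose, push and grip.
It fails at once if another loose thing on the bench is shifted by more than 30 mm (distance of any of large_dish, jar, tape, marker, swab_box, cup from where it was at the start of the episode above 0.03 m).
It fails at once if the dish is tipped by more than 0.5 rad (angle between dish_center's own z axis and vertical above 0.5 rad).
It also fails if it takes over 51 s, if anything falls off the work surface, if the arm or the gripper's body presses on something with over 40 N, if the wrist force passes 120 N, or if a joint passes its speed limit or range.

## Working session

There is one attempt and no reset: what is moved stays moved. The work goes in short steps, Python scripts to look and compute and a shell command to move; the robot and the scene stay as the last step left them, time stands still between calls to the robot, and variables do not carry over. Pictures are saved under pics/ and viewed, and the job is handed in when it is done.

```bash
ls; mkdir -p pics
python3 - <<'E'
from plant import bot, viewer
import cv2
print(bot.observe())
for n in ("scene","top"):
    im=viewer.grab_frame(n); cv2.imwrite(f"pics/{n}0.png",im[:,:,::-1])
    print(n,viewer.get_calibration(n))
E
```

```text
pics
{'t': 0.0, 'joint_pos': array([9.40307813e-01, 1.04685763e-01, 9.64433212e-02, 1.56392324e+00,
       1.46949027e-05, 1.35308976e+00]), 'dq': array([-0.00019575, -0.00074242, -0.00079374,  0.00057377,  0.00012283,
       -0.00150986]), 'tau': array([-1.23116755e-03, -5.56927586e+01,  5.03651512e+01,  1.69736595e-02,
       -4.20677325e-04, -1.92677771e-05]), 'tool_pos': array([0.24047425, 0.54931871, 0.23051599]), 'tool_rot': array([-6.43684516e-01, -3.07435303e+00,  1.95056345e-03]), 'force': array([0.12729582, 0.6999326 , 0.60381933]), 'torque': array([ 0.01387342,  0.03013602, -0.02850938]), 'opening': 0.9981081690962383}
scene {'K': array([[401.89454914,   0.        , 249.45409442],
       [  0.        , 401.89454914, 188.68010616],
       [  0.        ,   0.        ,   1.        ]]), 'R': array([[-0.097339  ,  0.99520068,  0.01003609],
       [ 0.69590429,  0.07526743, -0.71417927],
       [-0.71150709, -0.06253334, -0.69989088]]), 't': array([ 0.07957552, -0.28049875,  1.39378841])}
top {'K': array([[386.86630722,   0.        , 262.23218451],
       [  0.        , 386.86630722, 191.40865276],
       [  0.        ,   0.        ,   1.        ]]), 'R': array([[-0.00265861, -0.99994952, -0.00968991],
       [-0.98841098,  0.00409841, -0.1517463 ],
       [ 0.15177836,  0.00917418, -0.98837198]]), 't': array([-0.02426262,  0.58087297,  0.87547775])}
```

View pics/scene0.png

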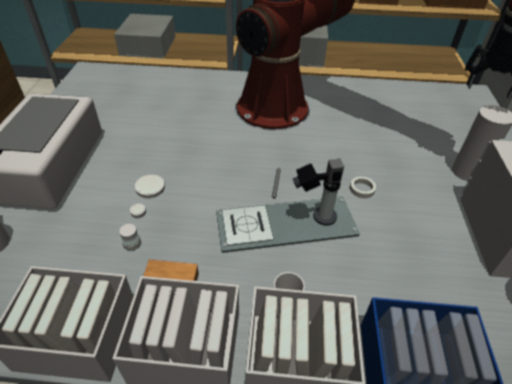

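View pics/top0.png

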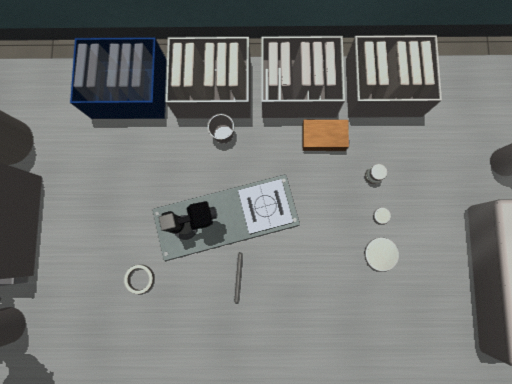

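The scene view shows the station at (220-355, 200-245) with the mast at its right end, and the dish at (138,210). In the top view the dish is at (382,216), the stage at (265,206), the grip at (170,222), and the large dish and jar either side of the small dish. I'll enlarge these areas next.

```bash
cat > h.py <<'E'
import numpy as np, cv2
from plant import bot, viewer
from scipy.spatial.transform import Rotation as Ro
def ray(n,u,v,z):
    c=viewer.get_calibration(n);d=c["R"].T@np.linalg.solve(c["K"],[u,v,1.]);o=-c["R"].T@c["t"]
    return o+d*(z-o[2])/d[2]
def proj(n,X):
    c=viewer.get_calibration(n);p=c["K"]@(c["R"]@np.array(X)+c["t"]);return p[:2]/p[2]
def crop(im,u0,v0,w,h,s,f):
    cv2.imwrite(f,cv2.resize(im[v0:v0+h,u0:u0+w],None,fx=s,fy=s,interpolation=cv2.INTER_CUBIC))
E
python3 - <<'E'
from h import *
t=cv2.imread("pics/top0.png")
crop(t,145,165,165,105,4.8,"pics/t_st.png"); crop(t,350,155,60,60*1+65,4.8,"pics/t_d.png")
s=cv2.imread("pics/scene0.png"); crop(s,210,150,155,105,5,"pics/s_st.png"); crop(s,110,165,70,80,6,"pics/s_d.png")
E
```

```text
(no output)
```

View pics/t_st.png

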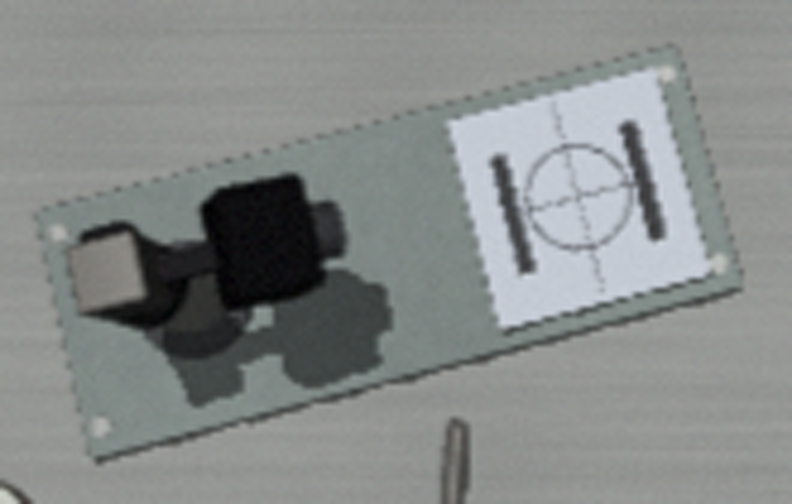

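View pics/t_d.png

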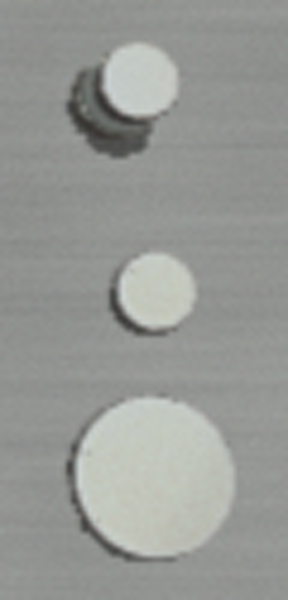

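View pics/s_st.png

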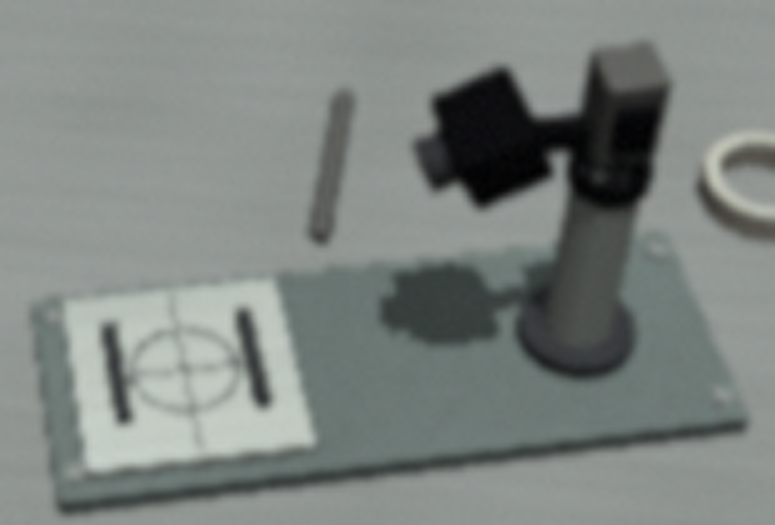

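View pics/s_d.png

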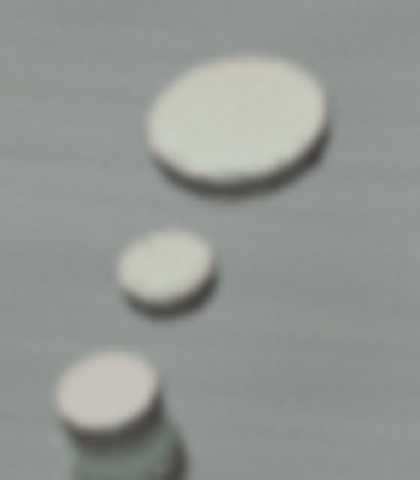

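Run:
```python
from h import *
g=lambda n,u0,v0,s,u,v,z: ray(n,(u+.5)/s-.5+u0,(v+.5)/s-.5+v0,z)
T=lambda u,v,z:g("top",145,165,4.8,u,v,z)
D=lambda u,v,z:g("top",350,155,4.8,u,v,z)
S=lambda u,v,z:g("scene",210,150,5,u,v,z)
Q=lambda u,v,z:g("scene",110,165,6,u,v,z)
r=lambda x:np.round(x,4)
print("stage",r(T(579,196,.02)),r(S(184,370,.02)))
print("dish",r(D(156,290,.016)),r(Q(166,266,.016)))
print("jar",r(D(140,80,.055)),"large",r(D(155,476,.016)))
print("griptop",r(T(107,272,.193)),r(S(628,66,.193)))
print("marker end",r(T(457,425,.01)))
c=[T(38,213,.012),T(670,46,.012),T(740,285,.012),T(97,452,.012)]
for p in c: print(r(p))
for a,b in((0,1),(3,2)):
    d=c[a]-c[b];print("yaw from y axis",np.degrees(np.arctan2(-d[0],d[1])),np.linalg.norm(d))
for a,b in((0,3),(1,2)):
    d=c[a]-c[b];print("yaw x axis",np.degrees(np.arctan2(d[1],d[0])),np.linalg.norm(d))
for a,b in(((497,158),(526,272)),((628,124),(657,240))):
    d=T(*a,.028)-T(*b,.028);print("bar",np.degrees(np.arctan2(d[1],d[0])),np.linalg.norm(d), r((T(*a,.028)+T(*b,.028))/2))
```

```text
stage [ 0.55   -0.0332  0.02  ] [ 0.5509 -0.0338  0.02  ]
dish [ 0.5261 -0.316   0.016 ] [ 0.528  -0.3165  0.016 ]
jar [ 0.6261 -0.3016  0.055 ] large [ 0.4335 -0.311   0.016 ]
griptop [0.4992 0.1603 0.193 ] [0.5015 0.1584 0.193 ]
marker end [0.4358 0.0285 0.01  ]
[0.5433 0.2431 0.012 ]
[ 0.6287 -0.0804  0.012 ]
[ 0.5054 -0.1144  0.012 ]
[0.4229 0.2086 0.012 ]
yaw from y axis 14.784041157321433 0.3346363141882661
yaw from y axis 14.31503225471289 0.33342000704027275
yaw x axis 15.991590530301766 0.1251969037831138
yaw x axis 15.416087390588068 0.1279061440041614
bar 14.292505077491406 0.059224170591234034 [0.5398 0.0007 0.028 ]
bar 13.433915214984186 0.06032491337225602 [ 0.5562 -0.0651  0.028 ]
```

Run:
```python
from h import *
R=Ro.from_rotvec(bot.observe()["tool_rot"]).as_matrix();print(np.round(R,3))
for c in range(3): print(np.degrees(np.arctan2(R[1,c],R[0,c])))
```

```text
[[-0.916  0.401 -0.001]
 [ 0.401  0.916 -0.001]
 [ 0.    -0.001 -1.   ]]
156.34755753272162
66.34757398119639
-126.47899825984035
```

```bash
cat >> h.py <<'E'
def plan(p,yaw=None):
    o=bot.observe();r=Ro.from_rotvec(o["tool_rot"]);R=r.as_matrix()
    print("t",round(o["t"],2),"pos",np.round(o["tool_pos"],4),"jaw",round(np.degrees(np.arctan2(R[1,1],R[0,1])),2),"tilt",np.round(R[:2,2],4),"F",np.round(o["force"],1),"open",round(o["opening"],3))
    print("shift mm (current tool axes)",np.round(R.T@(np.array(p)-o["tool_pos"])*1000,1))
    if yaw is not None:
        y=np.radians(yaw);G=np.array([[-np.sin(y),np.cos(y),0],[np.cos(y),np.sin(y),0],[0,0,-1]]).T
        print("turn",np.round((r.inv()*Ro.from_matrix(G)).as_rotvec(),4),"shift in goal axes",np.round(G.T@(np.array(p)-o["tool_pos"])*1000,1))
E
python3 -c "
from h import *
plan((.527,-.316,.10),66.35)"
```

```text
t 0.1 pos [0.2405 0.5494 0.2306] jaw 66.35 tilt [-0.0007 -0.0009] F [-0.5  0.4  0.3] open 1.002
shift mm (current tool axes) [-609.6 -677.6  131.2]
turn [-0.0011 -0.0003 -0.    ] shift in goal axes [-609.6 -677.8  130.6]
```

```bash
python3 -m handwheel '[[-34,-38,0,0,0,0,1],[-34,-38,0,0,0,0,1],[-34,-38,0,0,0,0,1],[-34,-38,0,0,0,0,1],[-34,-38,0,0,0,0,1],[-34,-38,0,0,0,0,1],[-34,-38,0,0,0,0,1],[-34,-38,0,0,0,0,1],[-34,-38,0,0,0,0,1],[-34,-38,0,0,0,0,1],[-34,-38,0,0,0,0,1],[-34,-38,0,0,0,0,1],[-34,-38,0,0,0,0,1],[-34,-38,0,0,0,0,1],[-34,-38,0,0,0,0,1],[-34,-38,0,0,0,0,1],[-34,-38,0,0,0,0,1],[-31,-31,0,0,0,0,1],[0,0,60,0,0,0,0.6],[0,0,40,0,0,0,0.6]]' 30; python3 -c "
from h import *
plan((.527,-.316,.05),66.35)
im=viewer.grab_frame('scene')[:,:,::-1]; crop(im,70,100,160,160,3.7,'pics/s1.png')
im=viewer.grab_frame('top')[:,:,::-1]; crop(im,300,110,160,160,3.7,'pics/t1.png')"
```

```text
t: 2.6
tool_pos: [0.5263, -0.3149, 0.1282]
tool_rot: [-0.645, -3.073, -0.002]
force: [-0.1, 0.3, -0.4]
opening: 0.801
t 2.6 pos [ 0.5263 -0.3149  0.1282] jaw 66.3 tilt [-0.0017  0.0018] F [-0.1  0.3 -0.4] open 0.801
shift mm (current tool axes) [-1.3 -0.8 78.2]
turn [ 0.001  -0.0023 -0.0009] shift in goal axes [-1.1 -0.7 78.2]
```

View pics/s1.png

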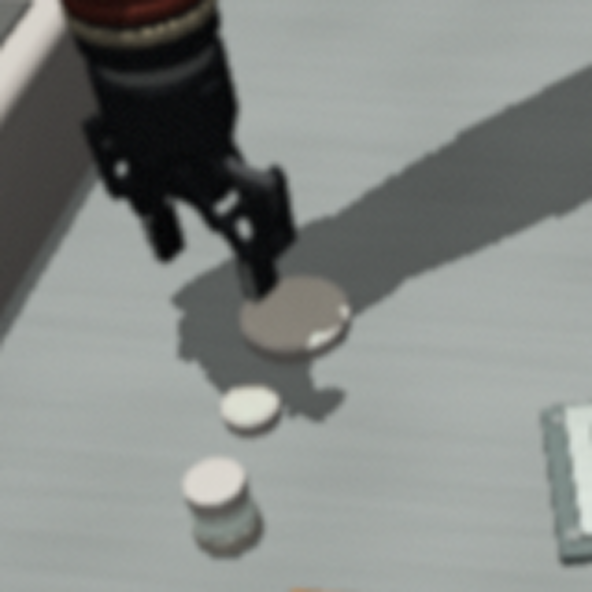

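View pics/t1.png

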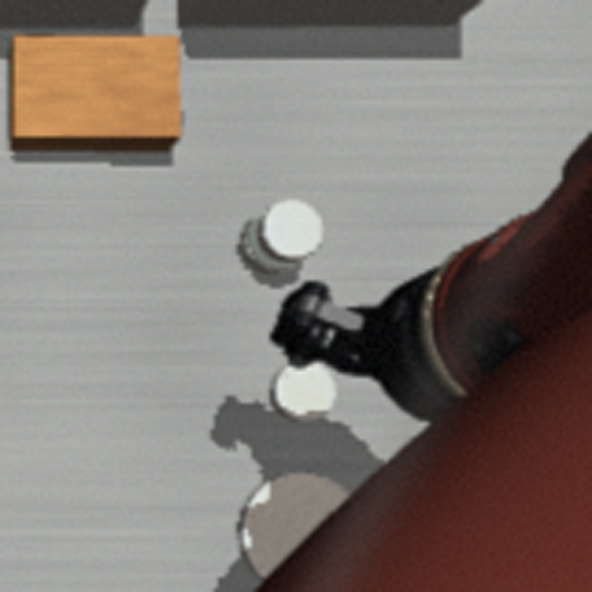

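```bash
python3 -c "
from h import *
o=bot.observe();R=Ro.from_rotvec(o['tool_rot']).as_matrix();p=o['tool_pos']
for n,u,v in(('scene',70,100),('top',300,110)):
  for s in(-.034,0,.034): print(n,(proj(n,p+R[:,1]*s-R[:,2]*.008)-[u,v])*3.7)
"
```

```text
scene [181.47984836 256.43751479]
scene [222.09364214 274.03051994]
scene [263.72670396 292.06504966]
top [414.82481542 396.24371164]
top [358.89426928 372.63499716]
top [303.27007984 349.1555982 ]
```

```bash
python3 -m handwheel '[[-1,-1,40,0,0,0,0.6],[0,0,40,0,0,0,0.6],[0,0,28,0,0,0,0.6],[0,0,10,0,0,0,0.6],[0,0,4,0,0,0,0.6],[0,0,0,0,0,0,0.6],[0,0,0,0,0,0,0.6]]' ; python3 -c "
from h import *
plan((.527,-.316,.002),66.35)
im=viewer.grab_frame('scene')[:,:,::-1]; crop(im,90,140,100,100,6,'pics/s2.png')"
```

```text
t: 3.58
tool_pos: [0.5282, -0.3167, 0.0107]
tool_rot: [0.643, 3.073, -0.001]
force: [0.4, 0.7, 0.3]
opening: 0.799
t 3.58 pos [ 0.5282 -0.3167  0.0107] jaw 66.35 tilt [ 0.0014 -0.0012] F [0.4 0.7 0.3] open 0.799
shift mm (current tool axes) [1.4 0.2 8.7]
turn [-0.0005  0.0018  0.    ] shift in goal axes [1.4 0.2 8.7]
```

View pics/s2.png

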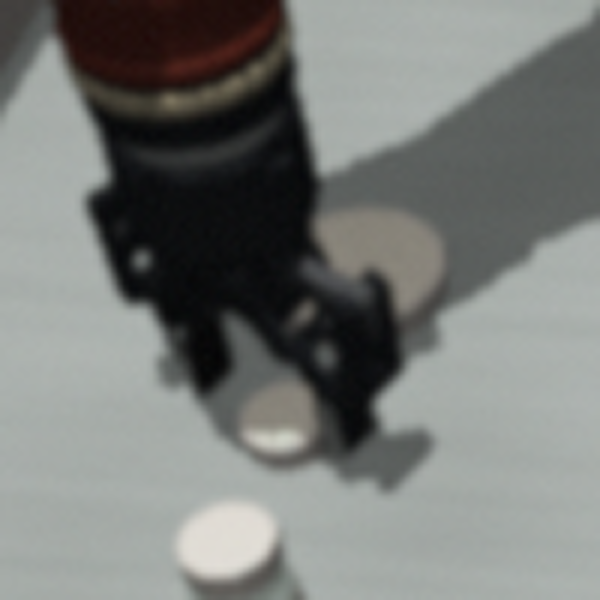

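```bash
python3 -c "
from h import *
p=bot.observe()['tool_pos'];print((proj('scene',[p[0],p[1],.016])-[90,140])*6)"
python3 -m handwheel '[[0,0,5,0,0,0,0.6],[1,0,4,0,0,0,0.6],[0,0,0,0,0,0,0.6],[0,0,0,0,0,0,0.6]]' ; python3 -c "
from h import *
plan((.527,-.316,.002),66.35)"
```

```text
[283.21937728 413.54149476]
t: 4.12
tool_pos: [0.5265, -0.3157, 0.0003]
tool_rot: [-0.644, -3.075, -0.0]
force: [-0.3, 0.2, -0.6]
opening: 0.8
t 4.12 pos [ 5.265e-01 -3.157e-01  3.000e-04] jaw 66.35 tilt [-0.      0.0002] F [-0.3  0.2 -0.6] open 0.8
shift mm (current tool axes) [-0.6 -0.1 -1.7]
turn [ 0.0001 -0.0001 -0.    ] shift in goal axes [-0.6 -0.1 -1.7]
```

```bash
python3 -m handwheel '[[-1,0,-1,0,0,0,0.3],[0,0,0,0,0,0,0.1],[0,0,0,0,0,0,-1],[0,0,0,0,0,0,-1],[0,0,0,0,0,0,-1],[0,0,0,0,0,0,-1],[0,0,0,0,0,0,-1]]' 25; python3 -c "
from h import *
plan((.527,-.316,.002),66.35)"
```

```text
t: 5.0
tool_pos: [0.5277, -0.3163, 0.0017]
tool_rot: [0.644, 3.074, -0.0]
force: [-0.0, -0.1, 5.5]
opening: 0.453
t 5.0 pos [ 0.5277 -0.3163  0.0017] jaw 66.35 tilt [ 0.0005 -0.0003] F [-0.  -0.1  5.5] open 0.453
shift mm (current tool axes) [ 0.8 -0.  -0.3]
turn [-0.0001  0.0006  0.    ] shift in goal axes [ 0.8 -0.  -0.3]
```

```bash
python3 -m handwheel '[[0,0,-10,0,0,0,-1],[0,0,-30,0,0,0,-1],[0,0,-30,0,0,0,-1],[0,0,-30,0,0,0,-1],[0,0,0,0,0,0.15,-1],[0,0,0,0,0,0.15,-1],[0,0,0,0,0,0.15,-1],[0,0,0,0,0,0.15,-1],[0,0,0,0,0,0.15,-1],[0,0,0,0,0,0.15,-1],[0,0,0,0,0,0,-1],[0,0,0,0,0,0,-1]]'; python3 -c "
from h import *
plan((.55,-.0335,.10),14.6)
im=viewer.grab_frame('scene')[:,:,::-1]; crop(im,70,100,160,160,3.7,'pics/s3.png')"
```

```text
t: 6.5
tool_pos: [0.5274, -0.3161, 0.1013]
tool_rot: [-1.913, -2.492, -0.0]
force: [0.6, 0.5, -0.5]
opening: 0.454
t 6.5 pos [ 0.5274 -0.3161  0.1013] jaw 14.96 tilt [-0.0001  0.0002] F [ 0.6  0.5 -0.5] open 0.454
shift mm (current tool axes) [267.2  94.8   1.4]
turn [-0.     -0.0002  0.0064] shift in goal axes [267.8  93.1   1.3]
```

View pics/s3.png

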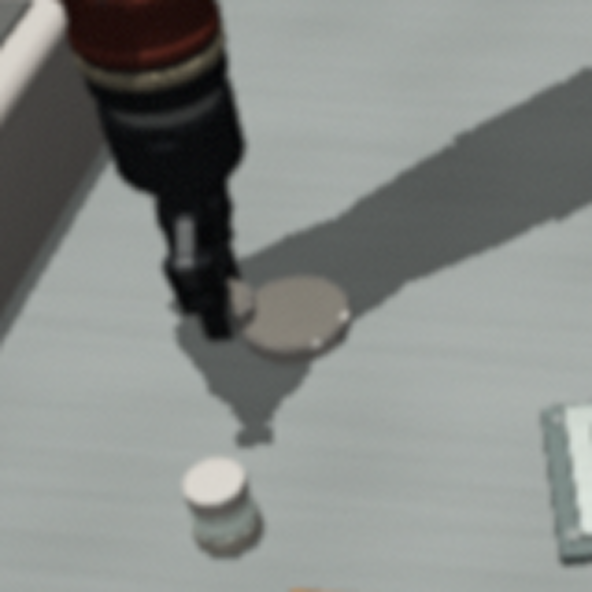

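```bash
python3 -m handwheel '[[30,10,0,0,0,0.006,-1],[30,10,0,0,0,0,-1],[30,10,0,0,0,0,-1],[30,10,0,0,0,0,-1],[30,10,0,0,0,0,-1],[30,10,0,0,0,0,-1],[30,10,0,0,0,0,-1],[30,12,0,0,0,0,-1],[20,8,0,0,0,0,-1],[8,3,0,0,0,0,-1],[0,0,0,0,0,0,-1],[0,0,0,0,0,0,-1]]'; python3 -c "
from h import *
plan((.55,-.0335,.03),14.6)"
```

```text
t: 8.05
tool_pos: [0.5505, -0.0342, 0.1013]
tool_rot: [1.925, 2.483, -0.0]
force: [-0.0, -0.2, -1.5]
opening: 0.451
t 8.05 pos [ 0.5505 -0.0342  0.1013] jaw 14.42 tilt [ 0.     -0.0001] F [-0.  -0.2 -1.5] open 0.451
shift mm (current tool axes) [ 0.8 -0.3 71.3]
turn [ 0.      0.0001 -0.0031] shift in goal axes [ 0.8 -0.3 71.3]
```

Lower to about 10 mm above the placing height (0.0217), then look.

```bash
python3 -m handwheel '[[0,0,30,0,0,0,-1],[0,0,30,0,0,0,-1],[0,0,9,0,0,0,-1],[0,0,0,0,0,0,-1],[0,0,0,0,0,0,-1]]'; python3 -c "
from h import *
plan((.55,-.0335,.0217),14.6)
p=bot.observe()['tool_pos']
z=p[2]-.0017+.016;print('dish top z',z)
im=viewer.grab_frame('scene')[:,:,::-1]; crop(im,200,150,100,100,6,'pics/s4.png')
print((proj('scene',[p[0],p[1],z])-[200,150])*6)
im=viewer.grab_frame('top')[:,:,::-1]; crop(im,215,150,100,100,6,'pics/t4.png')
print((proj('top',[p[0],p[1],z])-[215,150])*6)"
```

```text
t: 8.68
tool_pos: [0.5514, -0.0338, 0.0337]
tool_rot: [1.924, 2.481, 0.001]
force: [-0.1, 0.4, -0.1]
opening: 0.454
t 8.68 pos [ 0.5514 -0.0338  0.0337] jaw 14.43 tilt [ 0.0019 -0.0005] F [-0.1  0.4 -0.1] open 0.454
shift mm (current tool axes) [ 0.7 -1.3 12. ]
turn [ 0.0017  0.0009 -0.003 ] shift in goal axes [ 0.7 -1.3 12. ]
dish top z 0.047989683111391165
[278.6075839  397.20893894]
[302.84079272 320.81679452]
```

View pics/s4.png

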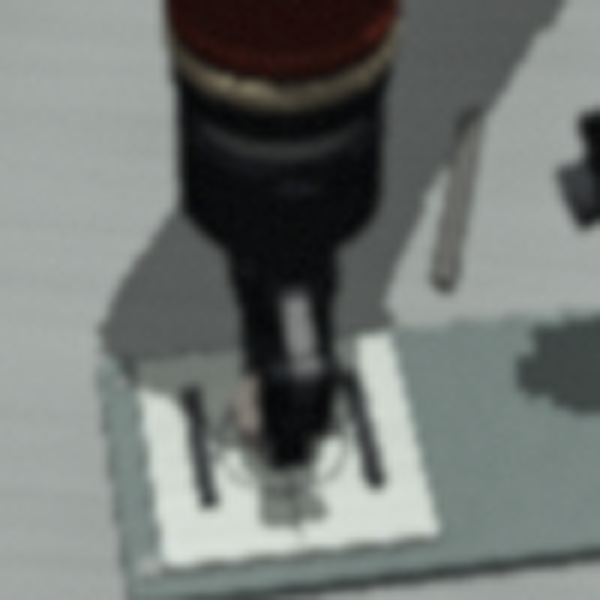

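View pics/t4.png

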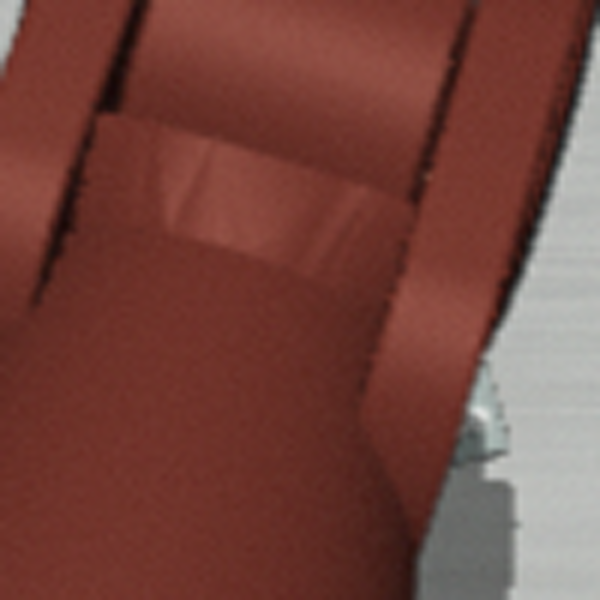

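```bash
python3 -m handwheel '[[1,-1,5,0,0,0,-1],[0,0,4,0,0,0,-1],[0,0,2,0,0,0,-1],[0,0,0,0,0,0,-1],[0,0,0,0,0,0,-1]]'; python3 -c "
from h import *
plan((.55,-.0335,.0217),14.6)"
```

```text
t: 9.4
tool_pos: [0.5492, -0.0326, 0.0216]
tool_rot: [-1.924, -2.483, 0.0]
force: [-2.2, 0.7, 4.8]
opening: 0.455
t 9.4 pos [ 0.5492 -0.0326  0.0216] jaw 14.44 tilt [-0.0001  0.0001] F [-2.2  0.7  4.8] open 0.455
shift mm (current tool axes) [-1.1  0.5 -0.1]
turn [-0.0001 -0.0001 -0.0027] shift in goal axes [-1.1  0.5 -0.1]
```

```bash
python3 -m handwheel '[[0,0,0,0,0,0,0.1],[0,0,0,0,0,0,0.3],[0,0,0,0,0,0,0.5],[0,0,0,0,0,0,0.5],[0,0,-15,0,0,0,0.5],[0,0,-40,0,0,0,0.5],[0,0,-60,0,0,0,1],[0,0,-60,0,0,0,1],[0,0,-55,0,0,0,1],[30,0,0,0,0,0,1],[50,0,0,0,0,0,1],[50,0,0,0,0,0,1],[50,0,0,0,0,0,1],[20,0,0,0,0,0,1],[0,0,0,0,0,0,1],[0,0,0,0,0,0,1]]'; python3 -c "
from h import *
plan((.4996,.160,.23),14.6)
im=viewer.grab_frame('scene')[:,:,::-1]; crop(im,200,150,100,100,6,'pics/s5.png')
im=viewer.grab_frame('top')[:,:,::-1]; crop(im,215,150,100,100,6,'pics/t5.png')"
```

```text
t: 11.4
tool_pos: [0.4997, 0.1604, 0.2519]
tool_rot: [1.925, 2.482, 0.0]
force: [0.0, 0.0, 0.3]
opening: 0.998
t 11.4 pos [0.4997 0.1604 0.2519] jaw 14.43 tilt [ 0.0007 -0.0002] F [0.  0.  0.3] open 0.998
shift mm (current tool axes) [-0.4 -0.2 21.9]
turn [ 0.0006  0.0003 -0.003 ] shift in goal axes [-0.4 -0.2 21.9]
```

View pics/s5.png

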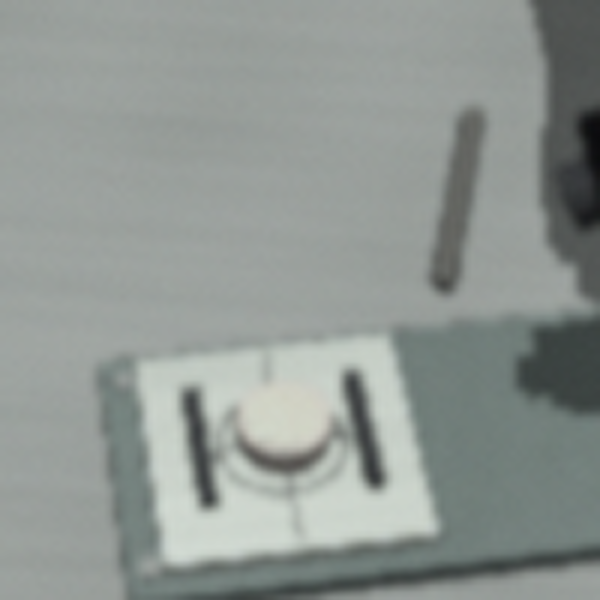

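View pics/t5.png

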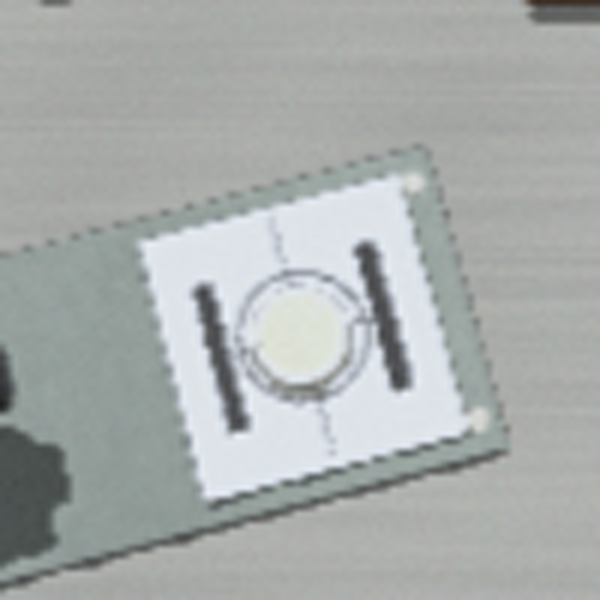

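```bash
python3 -c "
from h import *
f=lambda n,u,v,u0,v0,z:np.round(ray(n,(u+.5)/6-.5+u0,(v+.5)/6-.5+v0,z),4)
print('dish',f('scene',284,418,200,150,.036),f('top',301,335,215,150,.036))
print('ring',f('scene',283,447,200,150,.02),f('top',304,336,215,150,.02))
# expected top grip
for z in (.193,.169): print(proj('top',[.4996,.160,z]),proj('scene',[.4996,.16,z]))
im=cv2.imread('pics/t5.png');hsv=cv2.cvtColor(im,cv2.COLOR_BGR2HSV)
m=((im[:,:,0].astype(int)<im[:,:,2].astype(int)-2)&(im[:,:,2]>180)).astype('uint8');m=cv2.morphologyEx(m,cv2.MORPH_OPEN,np.ones((15,15)))
n,l,s,c=cv2.connectedComponentsWithStats(m);print(s,c)
"
```

```text
dish [ 0.5505 -0.0327  0.036 ] [ 0.5482 -0.0321  0.036 ]
ring [ 0.5523 -0.0328  0.02  ] [ 0.5497 -0.0332  0.02  ]
[167.06488441 221.07355528] [335.89222777 162.30567984]
[170.05242197 221.97112251] [334.1903798  170.36211168]
[[     0      0    600    600 356310]
 [   264    301     70     69   3690]] [[299.52603351 299.11153771]
 [296.98617886 337.0102981 ]]
```

The dish top is at (284,418) in the scene crop and (301,335) in the top crop. Both views put it within about 2 mm of the ring centre, level and between the bars, so step 1 is met. Next I'll lower over the grip.

```bash
python3 -m handwheel '[[0,0,40,0,0,0,1],[0,0,14,0,0,0,1],[0,0,0,0,0,0,1]]' 40; python3 -c "
from h import *
plan((.501,.1603,.148),14.5)
im=viewer.grab_frame('scene')[:,:,::-1]; crop(im,270,90,120,140,4.2,'pics/s6.png')"
```

```text
t: 11.88
tool_pos: [0.4989, 0.1605, 0.1966]
tool_rot: [-1.925, -2.481, 0.002]
force: [-0.2, -0.5, 0.1]
opening: 1.003
t 11.88 pos [0.4989 0.1605 0.1966] jaw 14.39 tilt [-0.0019 -0.0001] F [-0.2 -0.5  0.1] open 1.003
shift mm (current tool axes) [-0.7  2.1 48.6]
turn [-0.0019 -0.0004 -0.0019] shift in goal axes [-0.7  2.  48.6]
```

View pics/s6.png

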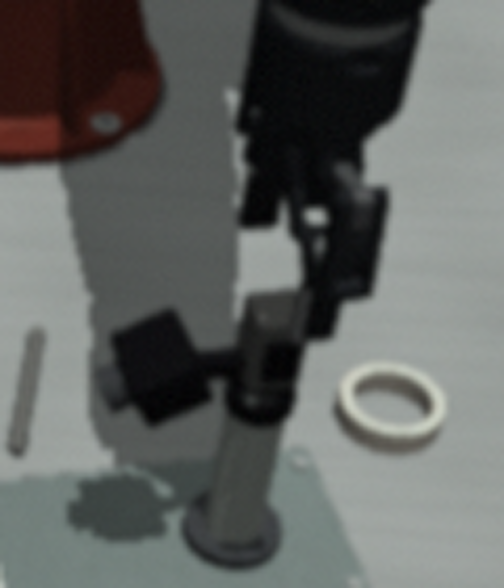

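```bash
python3 -c "
from h import *
o=bot.observe();R=Ro.from_rotvec(o['tool_rot']).as_matrix();p=o['tool_pos']
for s in(-.0425,0,.0425): 
  for b in (.013,.05): print(s,b,(proj('scene',p+R[:,1]*s-R[:,2]*b)-[270,90])*4.2)
g=np.array([.4996,.160,.193]);y=np.radians(14.6);ex=np.array([np.cos(y),np.sin(y),0]);ey=np.array([-np.sin(y),np.cos(y),0])
for a,b in((1,1),(1,-1),(-1,-1),(-1,1)): print('corner',(proj('scene',g+ex*a*.015+ey*b*.015)-[270,90])*4.2)
print('tcp at z.193',(proj('scene',[p[0],p[1],.193])-[270,90])*4.2)
"
```

```text
-0.0425 0.013 [259.26421929 227.60135981]
-0.0425 0.05 [270.08127275 171.72982672]
0 0.013 [283.49777781 277.67552247]
0 0.05 [295.42787836 221.36381011]
0.0425 0.013 [309.43717594 331.27448691]
0.0425 0.05 [322.61468531 274.60129466]
corner [313.10905899 319.46900984]
corner [257.95228317 324.98144777]
corner [241.09367772 288.20606427]
corner [295.02991611 282.96701684]
tcp at z.193 [277.99969895 303.62527472]
```

```bash
python3 -c "
from h import *
im=viewer.grab_frame('scene')[:,:,::-1]; crop(im,310,110,70,90,6.6,'pics/s7.png')
im=viewer.grab_frame('top')[:,:,::-1]; crop(im,100,150,140,110,5,'pics/t7.png')"
```

```text
(no output)
```

View pics/s7.png

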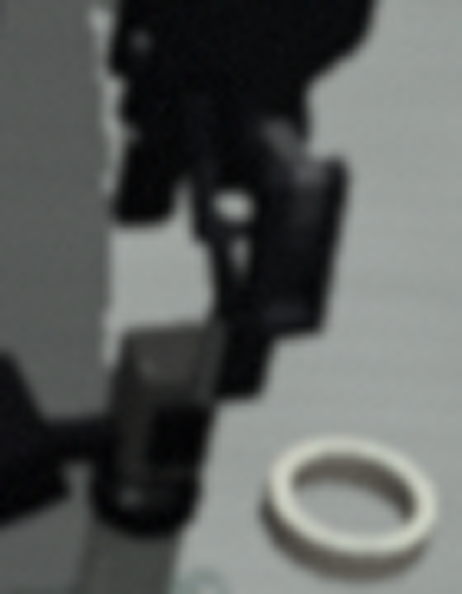

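View pics/t7.png

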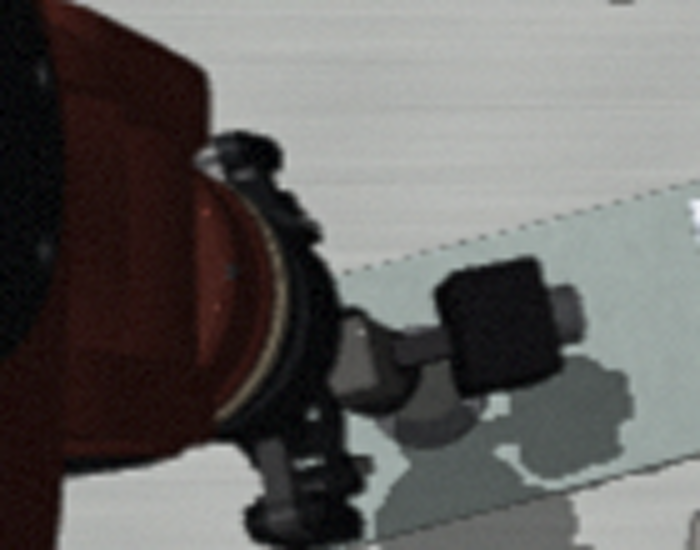

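```bash
python3 -c "
from h import *
im=viewer.grab_frame('scene')[:,:,::-1]
im=np.clip(255*(im/255.)**.45,0,255).astype('uint8'); crop(im,315,130,50,50,12,'pics/s8.png')
o=bot.observe();R=Ro.from_rotvec(o['tool_rot']).as_matrix();p=o['tool_pos']
for s in(.0425,.057):
  for x in (-.011,.011): print(s,x,(proj('scene',p+R[:,1]*s+R[:,0]*x-R[:,2]*.013)-[315,130])*12)
"
```

```text
0.0425 -0.011 [286.90490163 470.54697769]
0.0425 0.011 [406.84716273 458.74966544]
0.057 -0.011 [312.84159255 525.3716711 ]
0.057 0.011 [434.16483609 513.26292811]
```

View pics/s8.png

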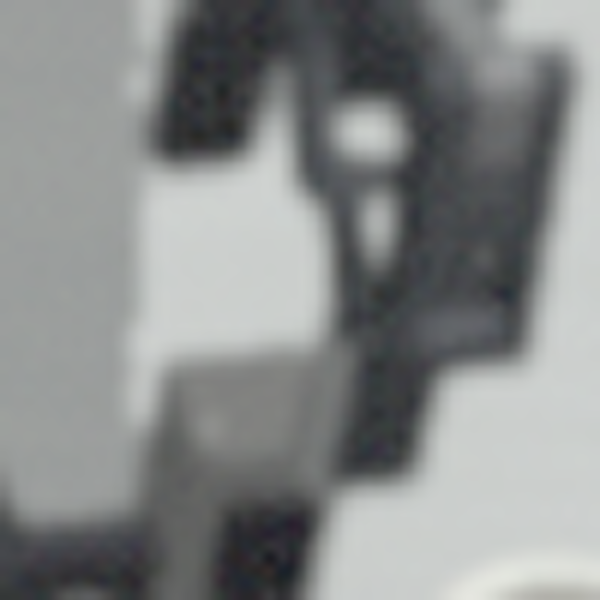

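```bash
python3 -c "
from h import *
im=cv2.imread('pics/scene0.png')
im=np.clip(255*(im/255.)**.45,0,255).astype('uint8'); crop(im,315,130,50,50,12,'pics/s8b.png')
"
```

```text
(no output)
```

View pics/s8b.png

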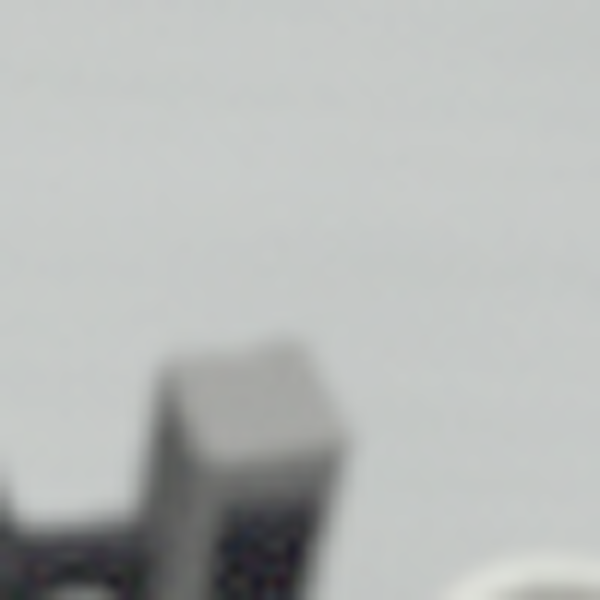

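The light strip right of the block at (300-355, 345-480) is the front pad. It sits ahead of the block, where the projection puts it, so I can go down.

```bash
python3 -m handwheel '[[0,2,15,0,0,0,1],[0,0,20,0,0,0,1],[0,0,11,0,0,0,1],[0,0,3,0,0,0,1],[0,0,0,0,0,0,1],[0,0,0,0,0,0,1]]'; python3 -c "
from h import *
plan((.501,.1603,.148),14.5)
im=viewer.grab_frame('scene')[:,:,::-1]
im=np.clip(255*(im/255.)**.45,0,255).astype('uint8'); crop(im,300,120,70,70,8.5,'pics/s9.png')"
```

```text
t: 12.82
tool_pos: [0.5017, 0.1615, 0.1489]
tool_rot: [1.924, 2.482, 0.001]
force: [-0.2, 0.1, 0.7]
opening: 1.001
t 12.82 pos [0.5017 0.1615 0.1489] jaw 14.44 tilt [0.001  0.0001] F [-0.2  0.1  0.7] open 1.001
shift mm (current tool axes) [-1.  -1.   0.9]
turn [ 0.001   0.0001 -0.0011] shift in goal axes [-1.  -1.   0.9]
```

View pics/s9.png

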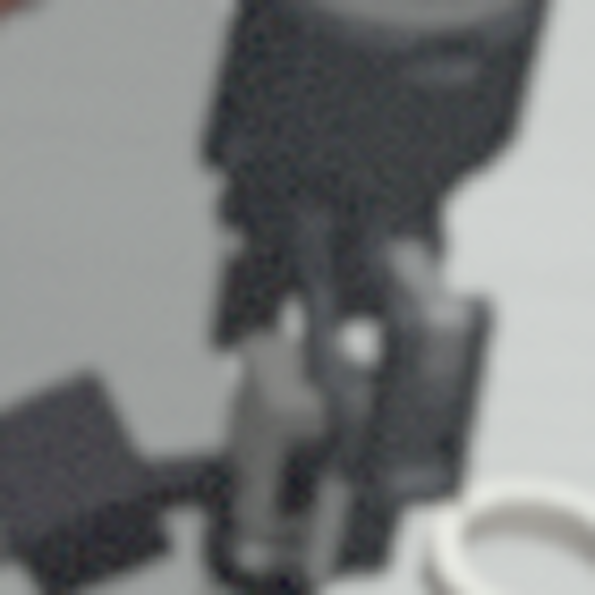

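The block top at (280,390) is between the fingers and nothing is touching. Close now.

```bash
python3 -m handwheel '[[-1,-0.5,0,0,0,0,0.5],[0,0,0,0,0,0,0.1],[0,0,0,0,0,0,-1],[0,0,0,0,0,0,-1],[0,0,0,0,0,0,-1],[0,0,0,0,0,0,-1],[0,0,0,0,0,0,-1]]' 50; python3 -c "
from h import *
plan((.501,.1603,.148),14.5)
im=viewer.grab_frame('scene')[:,:,::-1]
im=np.clip(255*(im/255.)**.45,0,255).astype('uint8'); crop(im,300,120,70,70,8.5,'pics/s10.png')"
```

```text
t: 13.75
tool_pos: [0.5004, 0.1602, 0.1489]
tool_rot: [-1.924, -2.483, 0.002]
force: [-6.6, -2.6, 6.7]
opening: 0.348
t 13.75 pos [0.5004 0.1602 0.1489] jaw 14.44 tilt [-0.0011 -0.0007] F [-6.6 -2.6  6.7] open 0.348
shift mm (current tool axes) [-0.   0.6  0.9]
turn [-0.0013  0.0004 -0.0011] shift in goal axes [-0.   0.6  0.9]
```

View pics/s10.png

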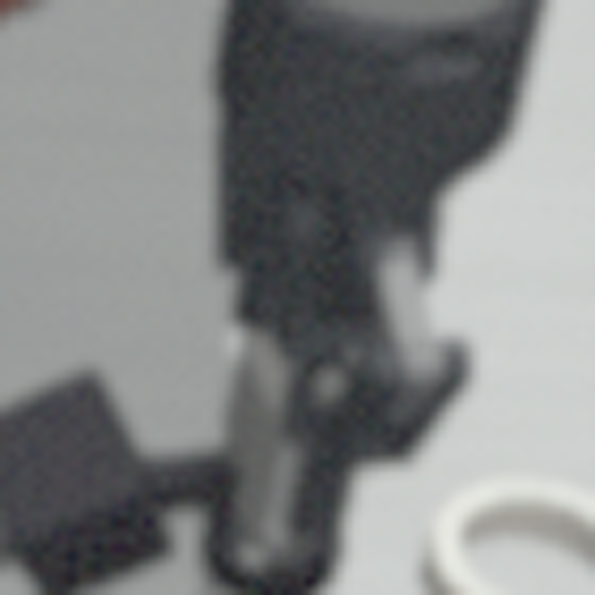

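```bash
python3 -m handwheel '[[0,0,-2,0,0,0,-1],[0,0,-6,0,0,0,-1],[0,0,-8,0,0,0,-1],[0,0,-8,0,0,0,-1],[0,0,-4,0,0,0,-1],[0,0,0,0,0,0,-1]]' 60; python3 -c "
from h import *
plan((.4998,.16,.2489),14.5)
im=viewer.grab_frame('scene')[:,:,::-1]
im=np.clip(255*(im/255.)**.45,0,255).astype('uint8'); crop(im,280,80,100,130,4.6,'pics/s11.png')"
```

```text
t: 14.55
tool_pos: [0.5004, 0.1602, 0.1767]
tool_rot: [-1.924, -2.482, 0.002]
force: [-6.0, -3.2, -5.5]
opening: 0.35
t 14.55 pos [0.5004 0.1602 0.1767] jaw 14.44 tilt [-0.0016 -0.0006] F [-6.  -3.2 -5.5] open 0.35
shift mm (current tool axes) [ -0.   -0.7 -72.2]
turn [-0.0017  0.0002 -0.0011] shift in goal axes [ -0.   -0.6 -72.2]
```

View pics/s11.png

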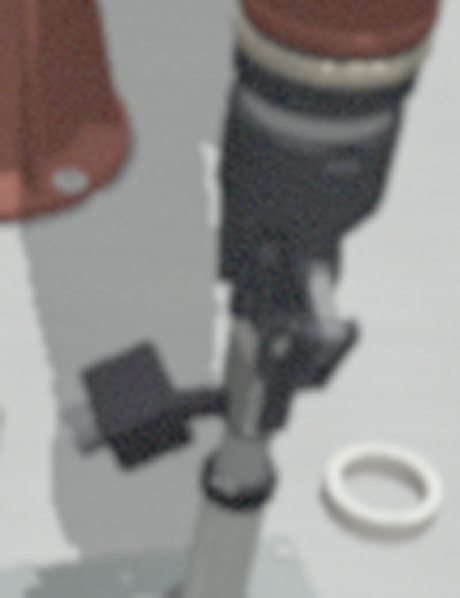

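The mast is rising with the grip: the inner tube now shows at (240,470), and the load is about 5 N. Carry on up.

```bash
python3 -m handwheel '[[0,-0.3,-6,0,0,0,-1],[0,0,-8,0,0,0,-1],[0,0,-8,0,0,0,-1],[0,0,-8,0,0,0,-1],[0,0,-8,0,0,0,-1],[0,0,-8,0,0,0,-1],[0,0,-8,0,0,0,-1],[0,0,-6,0,0,0,-1],[0,0,-4,0,0,0,-1],[0,0,-3,0,0,0,-1],[0,0,-1,0,0,0,-1],[0,0,0,0,0,0,-1],[0,0,0,0,0,0,-1]]'; python3 -c "
from h import *
plan((.4998,.16,.2489),14.5)"
```

```text
t: 16.23
tool_pos: [0.5004, 0.1602, 0.245]
tool_rot: [-1.925, -2.483, 0.001]
force: [-5.6, -3.7, -4.5]
opening: 0.346
t 16.23 pos [0.5004 0.1602 0.245 ] jaw 14.44 tilt [-0.0006 -0.0004] F [-5.6 -3.7 -4.5] open 0.346
shift mm (current tool axes) [-0.  -0.6 -3.9]
turn [-0.0007  0.0002 -0.0011] shift in goal axes [-0.  -0.6 -3.9]
```

```bash
python3 -m handwheel '[[0,0,-2,0,0,0,-1],[0,0,-1.5,0,0,0,-1],[0,0,-1,0,0,0,-1],[0,0,0,0,0,0,-1],[0,0,0,0,0,0,-1]]'; python3 -c "
from h import *
plan((.4998,.16,.2489),14.5)"
```

```text
t: 16.85
tool_pos: [0.5004, 0.1602, 0.249]
tool_rot: [-1.924, -2.482, 0.001]
force: [-4.9, -3.5, -8.2]
opening: 0.347
t 16.85 pos [0.5004 0.1602 0.249 ] jaw 14.43 tilt [-0.001  -0.0004] F [-4.9 -3.5 -8.2] open 0.347
shift mm (current tool axes) [-0.  -0.6  0.1]
turn [-0.0011  0.0001 -0.0012] shift in goal axes [-0.  -0.6  0.1]
```

```bash
python3 -m handwheel '[[0,0,-0.5,0,0,0,-1],[0,0,0,0,0,0,-1],[0,0,0,0,0,0,-1],[0,0,0,0,0,0,-1]]'; python3 -c "
from h import *
plan((.4998,.16,.2489),14.5)
im=viewer.grab_frame('scene')[:,:,::-1]
im=np.clip(255*(im/255.)**.45,0,255).astype('uint8'); crop(im,200,70,180,180,3.3,'pics/s12.png')
im=viewer.grab_frame('top')[:,:,::-1]; cv2.imwrite('pics/t12.png',im)
print([(proj('scene',[.4996,.16,z])-[200,70])*3.3 for z in(.245,.269,.293)])"
```

```text
t: 17.35
tool_pos: [0.5004, 0.1602, 0.249]
tool_rot: [-1.924, -2.482, 0.002]
force: [-4.1, -3.3, -11.7]
opening: 0.348
t 17.35 pos [0.5004 0.1602 0.249 ] jaw 14.43 tilt [-0.0015 -0.0003] F [ -4.1  -3.3 -11.7] open 0.348
shift mm (current tool axes) [-0.  -0.6  0.1]
turn [-0.0016 -0.     -0.0012] shift in goal axes [-0.  -0.6  0.1]
[array([461.36795345, 243.42929676]), array([467.71038113, 213.40467811]), array([474.31162856, 182.15482449])]
```

View pics/s12.png

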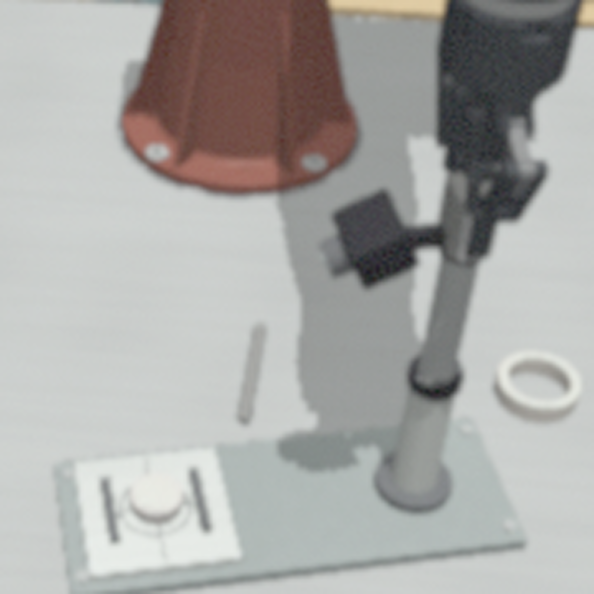

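View pics/t12.png

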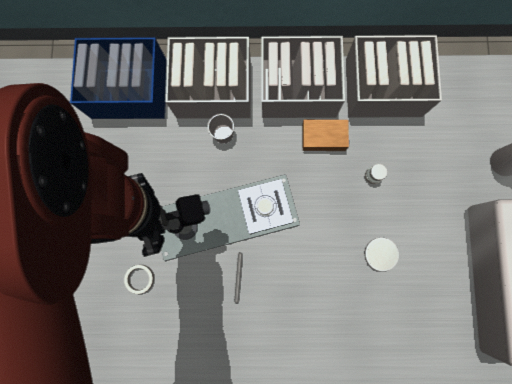

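The mast is against its end: the tool stayed at z 0.249 while the pull rose from 8 to 12 N. The grip block's foot is at about (458,258), as expected for fully out, and the dish (155,497) is still in the ring. The loose things are where they were.

```bash
python3 -c "
from plant import bot
print(bot.job_done())
o=bot.observe();print(o['t'],o['tool_pos'],o['force'],o['opening'])"
```

```text
the job is handed in; nothing more can be done
None
the job is handed in; nothing more can be done
```

I placed the small dish on the stage ring and let go of it. I then pressed the mast's button by pinching its grip, drew the mast up to its end stop, and handed in with the gripper still holding it at a 60 N setting. No verdict was reported.

**Dish:** both cameras put it about 2 mm or less from the ring centre, flat and between the stop bars. It was still in the ring after the lift.

**Button and mast:** the jaws closed to about 31 mm, which is the fully pressed width. The tool rose 100 mm. A last 0.5 mm pull did not move it but raised the force from 8 to 12 N, so the mast was against its end. Handed in at about 17.5 s of the 51 s.

**Other things on the bench:** the last pictures showed all the loose things where they started.

**Checks that disagreed:** the two cameras differed by 2–3 mm on the same points, which is within reach of the calibration error. No check failed.

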